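Bring the microscope lamp up from zero to 70

TASK

Start the microscope lamp without a surge: the dial of its supply was left part way up, so first turn it down to its zero stop, then switch the supply on by pressing the rocker's end nearest the front fully down, and only then bring the dial up to 70 on its 0 to 100 scale, never letting it pass 80. Leave the jar, the dish, the lid and the forceps round about undisturbed.

Things in the scene. Friction and masses are not known exactly. Their poses are not given: they have to be found in the camera images.
- lamp_supply: the lamp supply: light grey metal case on four feet, 200 deep (its x) by 250 wide (its y), 60 high at the front and 113 at the rear under a sloping top; too heavy to shift. Origin on the bench under its middle; x points from the low front, which faces the robot give or take some yaw, to the high rear; y to the left seen from the front; z up.
- panel: the sloping pale grey top panel with its printed scale, fixed on the case. Origin at the middle of the case top, 3 below the panel's surface. z = the panel's normal, leaning 0.26 rad (15 degrees) from vertical towards the front; x up the slope to the rear; y to the left. The dial is in its left half (axis at x 0, y 45), the rocker in its right half (hinge at x 0, y -80).
- dial_grip (a point): fixed point on the dial's axis, 26 above the panel's surface, 9 below the knob's top: a TCP place for gripping; axes as panel, z = dial axis. The dial is a black fluted round knob, diameter 46, 30 tall, on a skirt disc 60 wide and 5 thick that turns with it; a white line on top, side and skirt is its pointer. Nothing else stands within 80 of the axis.
- dial (a joint): turn in rad, clockwise seen from above: 0 at the lower stop (mark 0) to 5.236 at the upper (mark 100). 11 ticks, one per ten (0.5236 rad): long at 0, 50, 100; the printed arc outside swells from 0 to 100. 50 points straight up the slope, 0 lies 150 degrees to its left. 70 is 3.665 rad, 80 is 4.189. Stays where left, drag about 0.1 N m; starts between 12 and 30.
- rocker_on_end (a point): fixed point at the top of the rocker's front end when off: 14 from the hinge towards the front, 13 above the panel's surface; axes as panel. The rocker is a black paddle 36 (along the slope) by 24 in a bezel 50 by 34 and 3 high; a small pilot lens sits up the slope from it, a flat fuse cap down the slope.
- rocker (a joint): tilt in rad: 0 = off (front end up, about 8 higher than the other end), 0.44 = on (front end fully down, a travel of about 6 at 14 from the hinge). Stays where left; about 3 N presses it over, then it meets a hard stop.
- jar: closed glass jar with black cap, diameter 60, height 85, loose, left of the case; origin under its centre
- petri_dish: closed clear dish, diameter 92, height 16, loose, right of the case; origin under its centre
- jar_lid: black screw lid, diameter 88, height 19, loose, off the case's front left corner; origin under its centre
- forceps: steel forceps 130 long, 6 high, lying loose in front of the case; origin under its middle

How it is judged (in metres and radians):
On the way, in this order (a step that is already met when the one before it is completed fails the run):
1. with the supply off, the dial is turned down to zero (within 2 divisions of its stop) (value of joint dial below 0.105 rad and value of joint rocker below 0.12 rad), for 0.2 s.
2. the rocker is pressed over to on while the dial stands at zero (value of joint dial below 0.105 rad and value of joint rocker above 0.36 rad), for 0.2 s.
At the end, for the whole second after the job is handed in: the dial rests at 70 within 3 divisions (3.508 to 3.822 rad) and the rocker is still on (tilt over 0.36 rad of 0.44); the bystanders are where they were (value of joint dial between 3.508 and 3.822 rad and value of joint rocker above 0.36 rad and not (velocity of joint dial above 0.05 rad/s) and not (velocity of joint dial below -0.05 rad/s)); the robot touches nothing.
It fails at once if the dial passes 80 (value of joint dial above 4.189 rad).
It fails at once if a bystander is moved more than 15 mm or knocked over (distance of any of jar, petri_dish, jar_lid, forceps from where it was at the start of the episode above 0.015 m or angle between jar's own z axis and vertical above 0.5 rad).
It also fails if it takes over 72 s, if anything falls off the work surface, if the arm or the gripper's body presses on something with over 40 N, if the wrist force passes 120 N, or if a joint passes its speed limit or range.

ROBOT

A 6-joint arm with a two-finger parallel gripper is mounted at the origin on the work surface. World frame = base frame: x ahead of the robot, y to its left, z up, the work surface at z = 0. Lengths are in m, angles in degrees, forces in N, time in s.
With the tool pointing down it reaches from about 0.25 to 0.725 m from the base axis. Payload 9.7 kg.
Tool frame: the origin (TCP) lies between the finger pads, 19 mm behind the fingertips; this is the grasp point; z points along the fingers, y is the line along which they close (so a half turn about z gives the same grasp; the last joint's range is limited). The gripper opens to 85 mm and grips with 20 to 120 N. Pads are 22 mm wide; open, the fingers measure 114 mm over their backs; the gripper's body (76 mm by 85 mm) begins 54 mm behind the grasp point. The pads swing forward as they close: fully open they stand 13 mm farther back than shut.
Start: joints at [72.708, 4.979, 10.078, 95.1, 0, 90], TCP at [0.163, 0.525, 0.25] pointing down, gripper open.
Joint ranges: [-179.16, 179.16], [-48.56, 103.87], [-65.8, 70.77], [-126.05, 130.52], [-82.76, 87.17], [-180, 180]. Speed limits (degrees/s): [127.2, 127.2, 147.25, 180, 180, 180].

INTERFACE

Orientations are given as [roll, pitch, yaw] about the fixed x, y, z axes, in that order (R = Rz(yaw) Ry(pitch) Rx(roll)).
In Python, from workcell import sensors, camera, camera_params, bot gives the robot as it stands.
- The arm moves only by the tool apply_moves, never from a script. Its argument "motion" is a list of rows, each an object with "jaw": the opening, from -1 (shut) to 1 (fully open); "xyz": the shift along the tool's x, y, z in mm, a list of three; "twist": the turn about the tool's z in rad. A call has 1 to 5 rows; each row is the pose to reach, as a shift and turn from the pose commanded when the call began, along the tool's axes at that moment; what a row does not reach only later rows make up. A row lasts 1/8 s, in which the tool goes at most 62.5 mm and 10.7 degrees, less where a joint would pass 70% of its speed; a pose out of reach is approached as far as the arm can. A call with a gripper value outside its range is refused whole. The fingers move at their own pace and stop on an object; "grip_force" is the grip in N (left out, the last holds). Time passes only in rows, so rows that repeat a pose let the fingers close. It gives the time, the measured TCP pose, the force, the opening and the grip force at its end, in the units of the state.
- sensors.get_obs(): the state, without advancing time (a new reading comes with each control period).
- camera(name): name is "side" or "top" or "wrist"; returns (picture, depth): 420x560x3 uint8, red, green, blue; 420x560 float32, m along the optical axis (not along the pixel's ray), 0 where there is no reading.
- camera_params(name): a dict with "mtx" (3x3 intrinsics, pixels), "rvec" (rotation vector, rad) and "tvec" (3), from world to camera coordinates, as OpenCV has them. Camera axes: x right, y down, z forward; pixel columns grow to the right and rows downward; lengths in m; the calibration is good to about 2 mm. A picture is of the moment at which its call begins: read the wrist's pose just before it. camera_params takes no time and is no camera call; for the wrist camera it gives the pose at the moment of the call.
- bot.job_done(): hands the job in; it is judged then, once.
The state is a dict: "time": time; "q": joint angles; "qd": joint speeds; "joint_efforts": joint torques, N m; "ee_pos": TCP position; "tcp_rot": TCP orientation; "wrist_force": force on the tool from outside, world axes, zero at the start; "torque": the same for the moment, N m; "opening": finger opening in m; "grasp_force": force on a finger pad.
Only numpy, scipy, OpenCV 4.12 (cv2) and the standard library are available. Lean on these libraries where they do the work, as an engineer would, in place of code of your own. Each camera call takes 0.05 s, during which the arm holds its last target. There are 200 camera calls.

## Working session

There is one attempt and no reset: what is moved stays moved. The work goes in short steps, Python scripts to look and compute and a tool call to move; the robot and the scene stay as the last step left them, time stands still between calls to the robot, and variables do not carry over. Pictures are saved under pics/ and viewed, at most 10 in all, crops included, and the job is handed in when it is done.

Besides the shell and the picture viewer there is one more tool, called after ">>>" as name(argument=value, ...) on one line, values as JSON. apply_moves: Moves the arm, as the interface text tells. Its arguments: {"type":"object","properties":{"motion":{"type":"array","items":{"type":"object","properties":{"jaw":{"type":"number"},"xyz":{"type":"array","items":{"type":"number"}},"twist":{"type":"number"}}}},"grip_force":{"type":"number"}},"required":["motion"]}

```bash
ls; mkdir -p pics; python3 - <<'E'
from workcell import sensors,camera,camera_params
import numpy as np,cv2
o=sensors.get_obs();print(o)
for n in('top','wrist'):
    p,d=camera(n);cv2.imwrite(f'pics/{n}0.png',p[:,:,::-1]);np.savez(f'{n}0.npz',p=p,d=d,**camera_params(n));print({k:np.round(v,3).tolist() for k,v in camera_params(n).items()})
E
```

```text
pics
{'time': 0.0, 'q': array([ 7.27090973e+01,  5.01080050e+00,  1.00333149e+01,  9.51017897e+01,
       -1.27329189e-03,  9.00000701e+01]), 'qd': array([ 0.0748969 , -0.03535147, -0.04007636,  0.04438543,  0.0433618 ,
       -0.06540787]), 'joint_efforts': array([ 1.75344197e-03, -5.20396471e+01,  4.64795065e+01,  1.65233226e-02,
        3.04572359e-05,  9.17871432e-06]), 'ee_pos': array([0.16341082, 0.52492538, 0.24927575]), 'tcp_rot': array([-1.79920725e+02,  1.27338770e-03,  1.62709029e+02]), 'wrist_force': array([-0.80568494,  0.37817354, -0.06654791]), 'torque': array([ 0.0242806 , -0.03319169,  0.00055463]), 'grasp_force': 0.0, 'opening': 0.0853501266815554}
{'mtx': [[431.713, 0.0, 285.897], [0.0, 431.713, 211.708], [0.0, 0.0, 1.0]], 'rvec': [2.177, -2.114, 0.221], 'tvec': [-0.008, 0.536, 0.837]}
{'mtx': [[299.115, 0.0, 276.456], [0.0, 299.115, 211.577], [0.0, 0.0, 1.0]], 'rvec': [-2.345, -1.725, -0.235], 'tvec': [-0.549, -0.034, 0.379]}
```

View pics/top0.png

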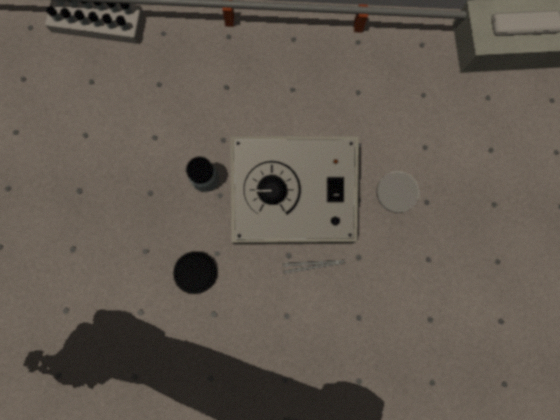

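The top view shows the panel at columns 232–358, rows 137–242. The dial is at (272,190) with its pointer to the left (about 20), the rocker at (335,189) and the fuse at (335,221). The jar is at (201,172), the lid at (195,272), the dish at (398,192) and the forceps at (313,266).

```bash
cat > h.py <<'E'
import numpy as np,cv2
from scipy.spatial.transform import Rotation as Rn
def ray(cp,uv):
    R=cv2.Rodrigues(cp['rvec'])[0];c=-R.T@np.ravel(cp['tvec'])
    return c,(R.T@np.linalg.inv(cp['mtx'])@np.c_[np.atleast_2d(uv),np.ones(len(np.atleast_2d(uv)))].T).T
def cast(cp,uv,p0,n):
    c,r=ray(cp,uv);return c+r*((p0-c)@n/(r@n))[:,None]
def cloud(cp,d):
    v,u=np.nonzero(d>0);c,r=ray(cp,np.c_[u,v]);return u,v,c+r*d[v,u][:,None]
def proj(cp,P): return cv2.projectPoints(np.atleast_2d(P).astype(float),cp['rvec'],cp['tvec'],cp['mtx'],None)[0][:,0]
E
python3 - <<'E'
from h import *
f=np.load('top0.npz');p,d=f['p'],f['d'];cp=f
u,v,P=cloud(cp,d)
m=(u>234)&(u<356)&(v>139)&(v<240)&(p[v,u].min(1)>120)
Q=P[m]
for _ in range(4):
    c=Q.mean(0);n=np.linalg.svd(Q-c,full_matrices=False)[2][2];n*=np.sign(n[2]);Q=Q[abs((Q-c)@n)<.004]
print('plane',c,n,'tilt',np.degrees(np.arccos(n[2])),'yaw',np.degrees(np.arctan2(-n[1],-n[0])),len(Q))
# light panel outline
g=cv2.inRange(p,(110,105,95),(255,255,255));g[:, :225]=0;g[:,365:]=0;g[:130]=0;g[250:]=0
g=cv2.morphologyEx(g,cv2.MORPH_OPEN,np.ones((3,3)))
k=max(cv2.findContours(g,0,2)[0],key=cv2.contourArea);print('rect',cv2.minAreaRect(k))
# dark blobs on the panel
b=(p.max(2)<70).astype(np.uint8);b[:, :237]=0;b[:,354:]=0;b[:139]=0;b[240:]=0
for k in cv2.findContours(b,0,2)[0]:
    if cv2.contourArea(k)>3:
        M=cv2.moments(k);q=np.array([M['m10'],M['m01']])/M['m00'];print(q.round(1),cv2.contourArea(k),cast(cp,q,c,n).round(4))
print(cast(cp,[[238,142],[351,142],[239,236],[350,236]],c,n).round(4))
C,_=ray(cp,[0,0]);print('cam',C)
big=cv2.resize(p[130:250,225:365],None,fx=5.5,fy=5,interpolation=2);cv2.imwrite('pics/crop.png',big[:,:,::-1])
E
```

```text
<stdin>:7: RuntimeWarning: Mean of empty slice.
  ret = um.true_divide(
Traceback (most recent call last):
IndexError: index 2 is out of bounds for axis 0 with size 0
```

View pics/wrist0.png

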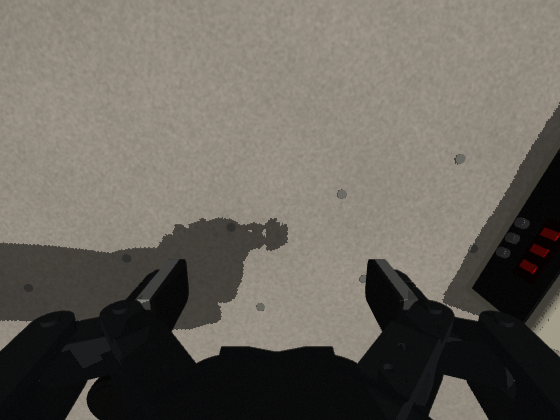

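The wrist view shows only bare bench and a rack at the right, so it is no use from here. My mask came out empty, so I'll check the depth readings and colour levels.

```bash
cat > m.py <<'E'
from h import *
f=np.load('top0.npz');p,d=f['p'],f['d'];cp=f
print(p[150,250],p[215,345],p[150,150],(d>0).mean(),d[150,250])
u,v,P=cloud(cp,d)
m=(u>236)&(u<354)&(v>141)&(v<238)&(p[v,u].min(1)>.8*p[150,250].min())
Q=P[m]
for _ in range(4):
    c=Q.mean(0);n=np.linalg.svd(Q-c,full_matrices=False)[2][2];n*=np.sign(n[2]);Q=Q[abs((Q-c)@n)<.004]
print('plane',c,n,'tilt',np.degrees(np.arccos(n[2])),'yaw',np.degrees(np.arctan2(-n[1],-n[0])),len(Q))
b=(p.max(2)<75).astype(np.uint8);b[:, :236]=0;b[:,356:]=0;b[:139]=0;b[241:]=0
for k in cv2.findContours(b,0,2)[0]:
    if cv2.contourArea(k)>2:
        M=cv2.moments(k);q=np.array([M['m10'],M['m01']])/M['m00'];print(q.round(1),cv2.contourArea(k),cast(cp,q,c,n).round(4))
print(cast(cp,[[238,142],[351,142],[239,236],[350,236]],c,n).round(4))
C,_=ray(cp,[0,0]);print('cam',C)
big=cv2.resize(p[130:250,225:365],None,fx=5,fy=5,interpolation=2);cv2.imwrite('pics/crop.png',big[:,:,::-1])
E
python3 m.py
```

```text
[131 125 111] [115 107  95] [116 105  93] 0.9960459183673469 0.8396731
plane [ 0.57283409 -0.00828508  0.08932668] [-0.25583453 -0.00994901  0.96666939] tilt 14.83450227184759 yaw 2.2270215736291097 8869
[239.  235.2] 3.0 [[0.4822 0.1    0.0665]]
[334.9 220.6] 54.0 [[ 0.5164 -0.0888  0.0736]]
[335.  189.2] 388.5 [[ 0.5764 -0.0861  0.0895]]
[272.4 189.6] 665.5 [[0.5714 0.0371 0.0894]]
[271.5 168.9] 4.0 [[0.6103 0.0402 0.0998]]
[292.4 188.5] 120.0 [[ 0.5747 -0.0022  0.0899]]
[350.9 143.1] 2.5 [[ 0.6644 -0.1133  0.1125]]
[[ 0.658   0.1065  0.113 ]
 [ 0.6665 -0.1134  0.113 ]
 [ 0.4807  0.0999  0.0661]
 [ 0.4875 -0.1203  0.0656]]
cam [0.383748   0.03437433 0.91597016]
```

View pics/crop.png

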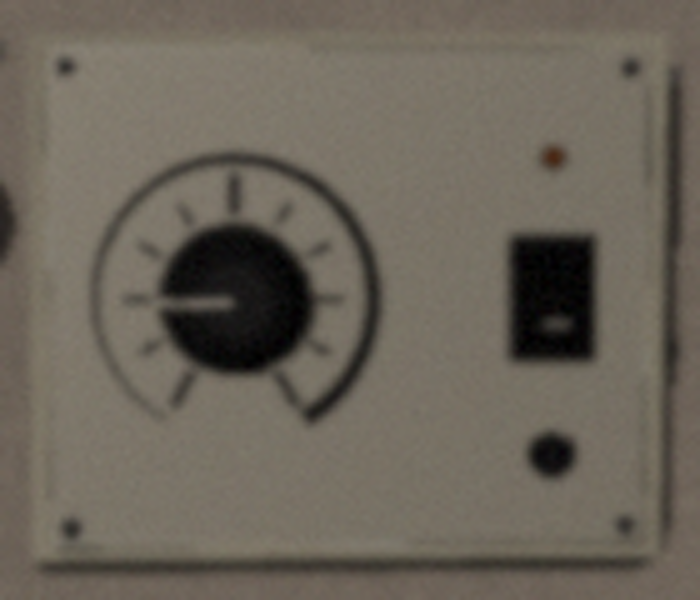

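The crop shows the dial pointer at about 19–20, pointing straight left. The rocker is off, with its front end near crop (553,325), and the panel yaw is 2.2°. The targets are the dial axis at grip height, about (0.565, 0.038), and the rocker front end, about (0.5595, -0.087, 0.098). Next I move over the dial.

>>> apply_moves(motion=[{"xyz": [-529, -346, 0], "twist": 0.27, "jaw": 1}, {"xyz": [-529, -346, 0], "twist": 0.27, "jaw": 1}, {"xyz": [-529, -346, 0], "twist": 0.27, "jaw": 1}, {"xyz": [-529, -346, 0], "twist": 0.27, "jaw": 1}, {"xyz": [-529, -346, 0], "twist": 0.27, "jaw": 1}], grip_force=30)

```text
time: 0.72
ee_pos: [0.3632, 0.2823, 0.2498]
tcp_rot: [180.0, 0.0, 147.3]
wrist_force: [1.2, 1.2, 0.1]
opening: 0.0857
grasp_force: 0.0
```

>>> apply_moves(motion=[{"xyz": [-302, -97, 0], "jaw": 1}, {"xyz": [-302, -97, 0], "jaw": 1}, {"xyz": [-302, -97, 0], "jaw": 1}, {"xyz": [-302, -97, 0], "jaw": 1}, {"xyz": [-302, -97, 0], "jaw": 1}])

```text
validation failed for argument at $.mo...
```

```bash
cat > w.py <<'E'
import sys
from h import *
from workcell import sensors,camera,camera_params
n=sys.argv[1]
for c in sys.argv[2:]:
    o=sensors.get_obs();cp=camera_params(c);p,d=camera(c);np.savez(f'{c}{n}.npz',p=p,d=d,**cp);cv2.imwrite(f'pics/{c}{n}.png',p[:,:,::-1])
    C=np.array([.5733,-.0068,.0894]);a,t=np.radians([2.2,15])
    X=np.array([np.cos(a)*np.cos(t),np.sin(a)*np.cos(t),np.sin(t)]);Y=np.array([-np.sin(a),np.cos(a),0]);N=np.cross(X,Y)
    for nm,q in dict(dialtop=C+.045*Y+.035*N,dialbase=C+.045*Y,rock=C-.08*Y-.014*X+.013*N,c=C).items(): print(c,nm,q.round(4),proj(cp,q).round(1))
print(o['time'],o['ee_pos'],o['tcp_rot'],o['q'].round(1),o['wrist_force'])
E
python3 w.py 1 wrist side
```

```text
wrist dialtop [0.5625 0.0378 0.1232] [[191.2 464.1]]
wrist dialbase [0.5716 0.0382 0.0894] [[203.2 439.3]]
wrist rock [ 0.5595 -0.0874  0.0983] [[116.9 480.5]]
wrist c [ 0.5733 -0.0068  0.0894] [[175.7 454.5]]
side dialtop [0.5625 0.0378 0.1232] [[284.1 186.6]]
side dialbase [0.5716 0.0382 0.0894] [[288.1 195.7]]
side rock [ 0.5595 -0.0874  0.0983] [[303.9 242.2]]
side c [ 0.5733 -0.0068  0.0894] [[296.2 211.5]]
0.775 [0.36674208 0.27751851 0.24983753] [-1.79935141e+02  1.46100212e-01  1.46991279e+02] [37.2 -7.3 -2.  95.3 -0.2 70.2] [ 1.54284419 -1.74154818 -0.40052548]
```

View pics/wrist1.png

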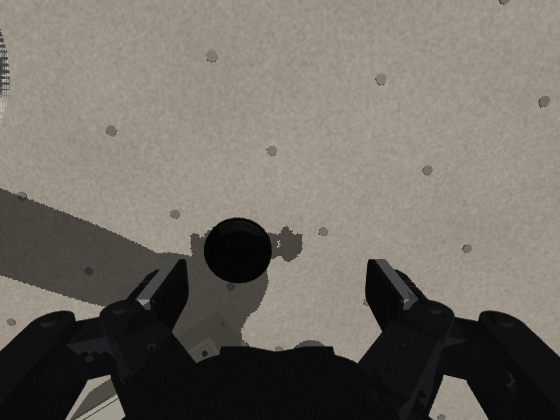

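View pics/side1.png

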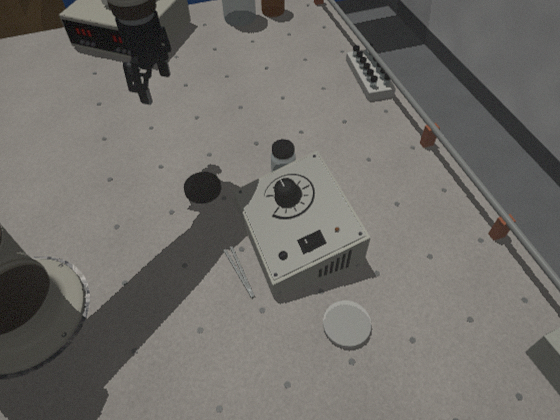

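The wrist view shows the lid's black disc at (238,250) with the case at the bottom edge. The side view has the knob at (287,192) and the rocker's front at (306,242), both about 2 px from my model's projections. The move was refused, probably because I left out `twist`, so I'm resending it.

>>> apply_moves(motion=[{"xyz": [-296, -94, 0], "twist": 0, "jaw": 1}, {"xyz": [-296, -94, 0], "twist": 0, "jaw": 1}, {"xyz": [-296, -94, 0], "twist": 0, "jaw": 1}, {"xyz": [-296, -94, 0], "twist": 0, "jaw": 1}, {"xyz": [-296, -94, 0], "twist": 0, "jaw": 1}])

```text
time: 1.45
ee_pos: [0.5614, 0.0434, 0.2497]
tcp_rot: [180.0, -0.0, 147.2]
wrist_force: [0.9, 0.5, 1.3]
opening: 0.0856
grasp_force: 0.0
```

```bash
python3 w.py 2 wrist
```

```text
wrist dialtop [0.5625 0.0378 0.1232] [[272.4 215. ]]
wrist dialbase [0.5716 0.0382 0.0894] [[278.2 212.6]]
wrist rock [ 0.5595 -0.0874  0.0983] [[167.2 270. ]]
wrist c [ 0.5733 -0.0068  0.0894] [[241.6 237.1]]
1.45 [0.56136112 0.04343739 0.24971922] [ 1.79998238e+02 -1.57245718e-02  1.47242756e+02] [ 4.4  6.8 12.  95.2  0.  37.2] [0.92870219 0.52642448 1.29866317]
```

View pics/wrist2.png

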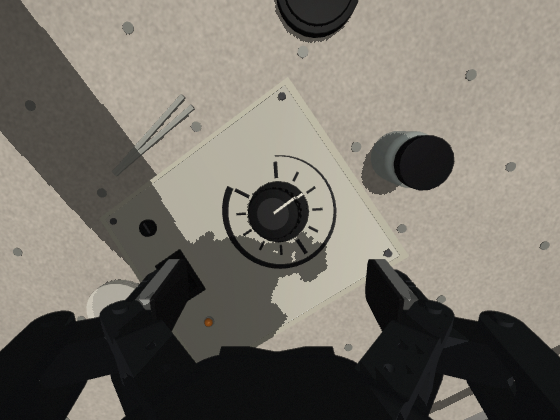

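The dial is under the gripper at (275,212), which agrees with the prediction to about 3 mm. The pointer is at about 20. I descend over the knob.

>>> apply_moves(motion=[{"xyz": [0, 0, 50], "twist": 0, "jaw": 1}, {"xyz": [0, 0, 90], "twist": 0, "jaw": 1}, {"xyz": [0, 0, 115], "twist": 0, "jaw": 1}, {"xyz": [0, 0, 128], "twist": 0, "jaw": 1}, {"xyz": [0, 0, 128], "twist": 0, "jaw": 1}])

```text
time: 2.12
ee_pos: [0.56, 0.0452, 0.1215]
tcp_rot: [-180.0, -0.1, 147.3]
wrist_force: [-0.0, -0.4, 0.6]
opening: 0.0856
grasp_force: 0.0
```

>>> apply_moves(motion=[{"xyz": [0, 0, 0], "twist": 0, "jaw": -1}, {"xyz": [0, 0, 0], "twist": 0, "jaw": -1}, {"xyz": [0, 0, 0], "twist": 0, "jaw": -1}, {"xyz": [0, 0, 0], "twist": 0, "jaw": -1}, {"xyz": [0, 0, 0], "twist": 0, "jaw": -1}], grip_force=30)

```text
time: 2.75
ee_pos: [0.5595, 0.0426, 0.1241]
tcp_rot: [-179.8, 0.1, 147.1]
wrist_force: [-11.6, -13.2, 15.2]
opening: 0.0445
grasp_force: 29.1
```

>>> apply_moves(motion=[{"xyz": [0, 0, 0], "twist": 0, "jaw": 0.5}, {"xyz": [0, 0, 0], "twist": 0, "jaw": 0.5}, {"xyz": [-8, -3, -3], "twist": 0, "jaw": 0.5}, {"xyz": [-8, -3, -3], "twist": 0, "jaw": 0.5}, {"xyz": [-8, -3, -3], "twist": 0, "jaw": 0.5}])

```text
time: 3.38
ee_pos: [0.5656, 0.0379, 0.1249]
tcp_rot: [-180.0, -0.0, 147.2]
wrist_force: [-0.8, 0.1, -0.3]
opening: 0.0641
grasp_force: 0.0
```

>>> apply_moves(motion=[{"xyz": [0, 0, 0], "twist": 0, "jaw": -1}, {"xyz": [0, 0, 0], "twist": 0, "jaw": -1}, {"xyz": [0, 0, 0], "twist": 0, "jaw": -1}, {"xyz": [0, 0, 0], "twist": 0, "jaw": -1}, {"xyz": [0, 0, 0], "twist": 0, "jaw": -1}], grip_force=25)

```text
time: 4.0
ee_pos: [0.5656, 0.0382, 0.1252]
tcp_rot: [180.0, 0.0, 147.2]
wrist_force: [-1.6, 2.3, 4.4]
opening: 0.045
grasp_force: 25.5
```

Centred grasp with low side forces. I turn counter-clockwise to the zero stop.

>>> apply_moves(motion=[{"xyz": [0, 0, 0], "twist": -0.15, "jaw": -1}, {"xyz": [0, 0, 0], "twist": -0.3, "jaw": -1}, {"xyz": [0, 0, 0], "twist": -0.45, "jaw": -1}, {"xyz": [0, 0, 0], "twist": -0.6, "jaw": -1}, {"xyz": [0, 0, 0], "twist": -0.75, "jaw": -1}])

```text
time: 4.62
ee_pos: [0.5661, 0.0384, 0.1244]
tcp_rot: [180.0, 0.0, -169.5]
wrist_force: [1.9, 5.8, 0.8]
opening: 0.044
grasp_force: 28.3
```

```bash
python3 -c "
from workcell import sensors
o=sensors.get_obs();print(o['wrist_force'],o['torque'])"
```

```text
[1.87518397 5.81212139 0.76158706] [ 0.10612757 -0.55947132 -0.3747694 ]
```

>>> apply_moves(motion=[{"xyz": [0, 0, 0], "twist": -0.12, "jaw": -1}, {"xyz": [0, 0, 0], "twist": -0.24, "jaw": -1}, {"xyz": [0, 0, 0], "twist": -0.36, "jaw": -1}, {"xyz": [0, 0, 0], "twist": -0.45, "jaw": -1}, {"xyz": [0, 0, 0], "twist": -0.45, "jaw": -1}])

```text
time: 5.25
ee_pos: [0.5659, 0.0388, 0.1253]
tcp_rot: [180.0, 0.1, -144.0]
wrist_force: [0.1, 7.8, 2.6]
opening: 0.0438
grasp_force: 41.9
```

```bash
python3 -c "
from workcell import sensors
o=sensors.get_obs();print(o['wrist_force'],o['torque'])"; python3 w.py 3 top; python3 - <<'E'
import cv2
p=cv2.imread('pics/top3.png');cv2.imwrite('pics/c3.png',cv2.resize(p[140:245,230:365],None,fx=5,fy=5,interpolation=2))
E
```

```text
[0.07343964 7.81418425 2.62464552] [ 0.76691402 -0.3933191  -0.8500004 ]
top dialtop [0.5625 0.0378 0.1232] [[271.9 190.2]]
top dialbase [0.5716 0.0382 0.0894] [[271.8 189.5]]
top rock [ 0.5595 -0.0874  0.0983] [[336.3 196.7]]
top c [ 0.5733 -0.0068  0.0894] [[294.8 189.4]]
5.25 [0.56587998 0.03877465 0.12525966] [ 1.79975505e+02  9.46590750e-02 -1.43965071e+02] [  3.9   6.6  -1.9  81.4   0.1 -32.1] [0.07343964 7.81418425 2.62464552]
```

The torque rose to 0.85 N m, so the dial is on the stop. I release, lift and check.

>>> apply_moves(motion=[{"xyz": [0, 0, 0], "twist": 0.02, "jaw": 1}, {"xyz": [0, 0, 0], "twist": 0.02, "jaw": 1}, {"xyz": [0, 0, 0], "twist": 0.02, "jaw": 1}, {"xyz": [0, 0, -50], "twist": 0.02, "jaw": 1}, {"xyz": [0, 0, -100], "twist": 0.2, "jaw": 1}])

```text
time: 5.92
ee_pos: [0.5651, 0.0378, 0.2257]
tcp_rot: [180.0, -0.1, -155.7]
wrist_force: [1.4, -0.1, 0.9]
opening: 0.0853
grasp_force: 0.0
```

>>> apply_moves(motion=[{"xyz": [0, 0, 0], "twist": 0.18, "jaw": 1}, {"xyz": [0, 0, 0], "twist": 0.36, "jaw": 1}, {"xyz": [0, 0, 0], "twist": 0.39, "jaw": 1}, {"xyz": [0, 0, 0], "twist": 0.39, "jaw": 1}])

```text
time: 6.42
ee_pos: [0.5654, 0.0379, 0.2248]
tcp_rot: [-180.0, -0.0, -177.6]
wrist_force: [-0.7, 0.3, 0.7]
opening: 0.0856
grasp_force: 0.0
```

```bash
python3 w.py 4 wrist; python3 - <<'E'
import cv2
p=cv2.imread('pics/wrist4.png');cv2.imwrite('pics/c4.png',cv2.resize(p[100:330,150:400],None,fx=2.5,fy=2.5,interpolation=2))
E
```

```text
wrist dialtop [0.5625 0.0378 0.1232] [[276.5 215.6]]
wrist dialbase [0.5716 0.0382 0.0894] [[276.5 214.6]]
wrist rock [ 0.5595 -0.0874  0.0983] [[130.9 198.3]]
wrist c [ 0.5733 -0.0068  0.0894] [[226.6 214.5]]
6.425 [0.56543494 0.03790389 0.2248057 ] [-1.79994232e+02 -1.88806486e-02 -1.77637314e+02] [ 3.8  6.8  9.3 92.5 -0.   1.5] [-0.66957334  0.27257683  0.72459793]
```

View pics/c4.png

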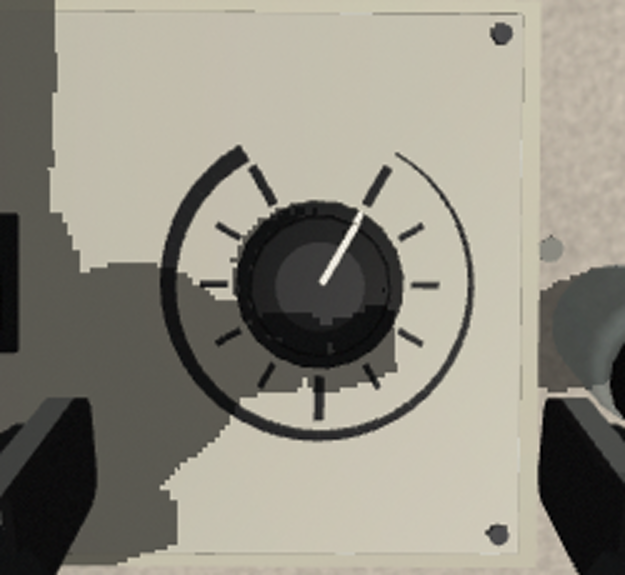

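The pointer lies on the 0 tick: line from (322,284) to (362,212), tick at (367,205)–(390,167). I measure it by code and move over the rocker with the jaws shut.

```bash
cat > ang.py <<'E'
import sys
from h import *
f=np.load(sys.argv[1]+'.npz');p=f['p']
C=np.array([.5733,-.0068,.0894]);a,t=np.radians([2.2,15])
X=np.array([np.cos(a)*np.cos(t),np.sin(a)*np.cos(t),np.sin(t)]);Y=np.array([-np.sin(a),np.cos(a),0]);N=np.cross(X,Y)
T=C+.045*Y+.035*N
v,u=np.mgrid[:420,:560];w=np.c_[u.ravel(),v.ravel()]
q=cast(f,w,T,N)-T;x,y=q@X,q@Y
thr=int(sys.argv[2]) if len(sys.argv)>2 else 150
k=(np.hypot(x,y)<.021)&(p.reshape(-1,3).min(1)>thr);A=np.c_[x,y][k]
m=A.mean(0);d=np.linalg.svd(A-m)[2][0];d*=np.sign(d@m)
ang=np.arctan2(d[1],d[0])  # left of uphill
print(len(A),m,'dial rad',2.618-ang,'centre-based',2.618-np.arctan2(m[1],m[0]))
E
python3 ang.py wrist4;python3 ang.py wrist2
```

```text
63 [-0.01002355  0.00597652] dial rad -0.002018116571386841 centre-based 0.014063814853085166
45 [-0.00156177  0.01122748] dial rad 1.0017626814159408 centre-based 0.9089885684903392
```

>>> apply_moves(motion=[{"xyz": [16, -60, 0], "twist": 0, "jaw": -1}, {"xyz": [16, -125, 0], "twist": 0, "jaw": -1}, {"xyz": [16, -125, 40], "twist": 0, "jaw": -1}, {"xyz": [16, -125, 80], "twist": 0, "jaw": -1}, {"xyz": [16, -125, 95], "twist": 0, "jaw": -1}])

```text
time: 7.1
ee_pos: [0.5531, -0.0876, 0.1276]
tcp_rot: [180.0, -0.2, -177.7]
wrist_force: [0.0, -0.1, 0.8]
opening: -0.0002
grasp_force: 0.0
```

>>> apply_moves(motion=[{"xyz": [0, 0, 0], "twist": 0, "jaw": -1}, {"xyz": [0, 0, 0], "twist": 0, "jaw": -1}, {"xyz": [0, 0, 0], "twist": 0, "jaw": -1}])

```text
time: 7.48
ee_pos: [0.555, -0.0874, 0.1316]
tcp_rot: [-180.0, 0.1, -177.8]
wrist_force: [-0.2, -0.2, 0.8]
opening: 0.0
grasp_force: 0.0
```

The dial is at zero (-0.002 rad). Pressing slowly.

>>> apply_moves(motion=[{"xyz": [0, 0, 10], "twist": 0, "jaw": -1}, {"xyz": [0, 0, 14], "twist": 0, "jaw": -1}, {"xyz": [0, 0, 17], "twist": 0, "jaw": -1}, {"xyz": [0, 0, 18], "twist": 0, "jaw": -1}, {"xyz": [0, 0, 18], "twist": 0, "jaw": -1}])

```text
time: 8.1
ee_pos: [0.5541, -0.0875, 0.112]
tcp_rot: [180.0, -0.0, -177.8]
wrist_force: [-2.0, 0.0, 2.5]
opening: -0.0001
grasp_force: 1.5
```

>>> apply_moves(motion=[{"xyz": [0, 0, 1], "twist": 0, "jaw": -1}, {"xyz": [0, 0, 2], "twist": 0, "jaw": -1}, {"xyz": [0, 0, 2], "twist": 0, "jaw": -1}])

```text
time: 8.48
ee_pos: [0.5542, -0.0875, 0.1116]
tcp_rot: [-180.0, 0.1, -177.8]
wrist_force: [-7.0, 1.6, 13.1]
opening: 0.0001
grasp_force: 7.8
```

>>> apply_moves(motion=[{"xyz": [0, 0, 1], "twist": 0, "jaw": -1}, {"xyz": [0, 0, 2], "twist": 0, "jaw": -1}, {"xyz": [0, 0, 2], "twist": 0, "jaw": -1}, {"xyz": [0, 0, 2], "twist": 0, "jaw": -1}])

```text
time: 8.98
ee_pos: [0.5543, -0.0875, 0.1113]
tcp_rot: [-180.0, 0.1, -177.8]
wrist_force: [-12.8, 1.3, 26.3]
opening: -0.0003
grasp_force: 14.1
```

>>> apply_moves(motion=[{"xyz": [0, 0, -40], "twist": 0, "jaw": -1}, {"xyz": [0, 0, -90], "twist": 0, "jaw": -1}, {"xyz": [30, 40, -115], "twist": 0, "jaw": 0.5}, {"xyz": [30, 40, -115], "twist": 0, "jaw": 0.5}, {"xyz": [30, 40, -115], "twist": 0, "jaw": 0.5}])

```text
time: 9.6
ee_pos: [0.523, -0.0487, 0.2226]
tcp_rot: [-180.0, 0.0, -177.8]
wrist_force: [0.2, -0.1, 0.0]
opening: 0.0545
grasp_force: 0.0
```

```bash
python3 w.py 5 wrist; python3 ang.py wrist5; python3 - <<'E'
from h import *
p=cv2.imread('pics/wrist5.png');u,v=map(int,[230,215])
cv2.imwrite('pics/c5.png',cv2.resize(p[100:330,120:400],None,fx=2.5,fy=2.5,interpolation=2))
f=np.load('wrist5.npz');d=f['d']
C=np.array([.5733,-.0068,.0894]);a,t=np.radians([2.2,15])
X=np.array([np.cos(a)*np.cos(t),np.sin(a)*np.cos(t),np.sin(t)]);Y=np.array([-np.sin(a),np.cos(a),0]);N=np.cross(X,Y)
_,_,P=cloud(f,d);q=P-C;x,y,z=q@X,q@Y,q@N
for s in(-18,-14,-10,-5,0,5,10,14,18):
    m=(abs(x*1e3-s)<1)&(abs(y+.08)<.01)
    if m.any(): print(s,(np.median(z[m])*1e3).round(2),m.sum())
m=(abs(y+.03)<.01)&(abs(x)<.05);print('panel',np.median(z[m])*1e3)
E
```

```text
wrist dialtop [0.5625 0.0378 0.1232] [[380.1 269.8]]
wrist dialbase [0.5716 0.0382 0.0894] [[367.2 262.1]]
wrist rock [ 0.5595 -0.0874  0.0983] [[231.6 249. ]]
wrist c [ 0.5733 -0.0068  0.0894] [[319.2 262.1]]
9.6 [ 0.5230307  -0.0487228   0.22257181] [-1.79989471e+02  1.48997492e-02 -1.77784054e+02] [-5.3  1.1  3.  91.9 -0.  -7.5] [ 0.16023084 -0.12086617  0.02742329]
56 [-0.0099007   0.00630411] dial rad 0.001845483812951354 centre-based 0.043399730661796365
-18 182.76 554
-14 180.86 595
-10 181.67 317
-5 179.96 270
0 178.6 189
5 182.8 259
10 13.45 52
14 14.06 38
18 3.53 25
panel 210.48829195541106
```

View pics/c5.png

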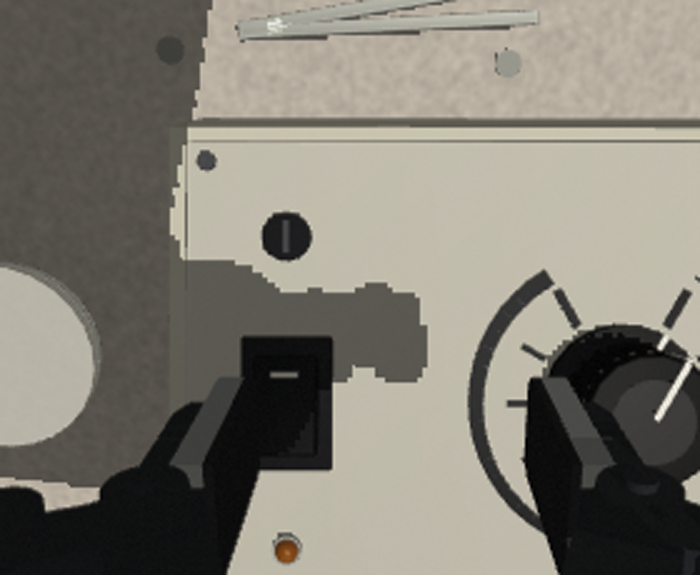

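The view shows the rocker's rear end raised (about 14 mm) and its front end down, so it is on, and the dial is still at 0. The forceps and dish are untouched. Back to the dial at yaw about 222°.

>>> apply_moves(motion=[{"xyz": [-23, 42, 0], "twist": -0.17, "jaw": 1}, {"xyz": [-46, 85, 0], "twist": -0.34, "jaw": 1}, {"xyz": [-46, 85, 0], "twist": -0.51, "jaw": 1}, {"xyz": [-46, 85, 0], "twist": -0.7, "jaw": 1}, {"xyz": [-46, 85, 0], "twist": -0.7, "jaw": 1}])

```text
time: 10.28
ee_pos: [0.5657, 0.0376, 0.2216]
tcp_rot: [179.9, -0.1, -137.8]
wrist_force: [0.2, 1.0, 0.2]
opening: 0.0858
grasp_force: 0.0
```

>>> apply_moves(motion=[{"xyz": [0, 0, 40], "twist": 0, "jaw": 1}, {"xyz": [0, 0, 75], "twist": 0, "jaw": 1}, {"xyz": [0, 0, 97], "twist": 0, "jaw": 1}, {"xyz": [0, 0, 97], "twist": 0, "jaw": 1}, {"xyz": [0, 0, 97], "twist": 0, "jaw": 1}])

```text
time: 10.9
ee_pos: [0.5659, 0.0378, 0.1268]
tcp_rot: [-180.0, 0.0, -137.8]
wrist_force: [0.6, -0.4, 0.0]
opening: 0.0854
grasp_force: 0.0
```

>>> apply_moves(motion=[{"xyz": [0, 0, 1], "twist": 0, "jaw": -1}, {"xyz": [0, 0, 1], "twist": 0, "jaw": -1}, {"xyz": [0, 0, 1], "twist": 0, "jaw": -1}, {"xyz": [0, 0, 1], "twist": 0, "jaw": -1}, {"xyz": [0, 0, 1], "twist": 0, "jaw": -1}], grip_force=25)

```text
time: 11.52
ee_pos: [0.5652, 0.0388, 0.1259]
tcp_rot: [179.9, 0.1, -137.7]
wrist_force: [-4.4, 5.2, 5.1]
opening: 0.0453
grasp_force: 25.2
```

>>> apply_moves(motion=[{"xyz": [0, 0, 0], "twist": 0.15, "jaw": -1}, {"xyz": [0, 0, 0], "twist": 0.3, "jaw": -1}, {"xyz": [0, 0, 0], "twist": 0.45, "jaw": -1}, {"xyz": [0, 0, 0], "twist": 0.6, "jaw": -1}, {"xyz": [0, 0, 0], "twist": 0.75, "jaw": -1}])

```text
time: 12.15
ee_pos: [0.5658, 0.0389, 0.1253]
tcp_rot: [179.9, 0.0, 179.1]
wrist_force: [1.3, 5.1, -1.2]
opening: 0.0436
grasp_force: 26.6
```

>>> apply_moves(motion=[{"xyz": [0, 0, 0], "twist": 0.15, "jaw": -1}, {"xyz": [0, 0, 0], "twist": 0.3, "jaw": -1}, {"xyz": [0, 0, 0], "twist": 0.45, "jaw": -1}, {"xyz": [0, 0, 0], "twist": 0.6, "jaw": -1}, {"xyz": [0, 0, 0], "twist": 0.65, "jaw": -1}])

```text
time: 12.78
ee_pos: [0.5654, 0.0387, 0.1266]
tcp_rot: [179.9, -0.0, 141.9]
wrist_force: [-5.4, 1.6, 8.0]
opening: 0.0438
grasp_force: 41.4
```

>>> apply_moves(motion=[{"xyz": [0, 0, 0], "twist": 0, "jaw": 1}, {"xyz": [0, 0, 0], "twist": 0, "jaw": 1}, {"xyz": [0, 0, 0], "twist": 0, "jaw": 1}, {"xyz": [0, 0, -50], "twist": 0, "jaw": 1}, {"xyz": [0, 0, -97], "twist": 0, "jaw": 1}])

```text
time: 13.4
ee_pos: [0.5652, 0.0379, 0.2228]
tcp_rot: [-180.0, -0.0, 142.1]
wrist_force: [0.1, 0.0, 0.4]
opening: 0.0858
grasp_force: 0.0
```

```bash
python3 w.py 6 wrist; python3 ang.py wrist6;python3 ang.py wrist6 110
```

```text
wrist dialtop [0.5625 0.0378 0.1232] [[275.1 217.1]]
wrist dialbase [0.5716 0.0382 0.0894] [[281.9 213.7]]
wrist rock [ 0.5595 -0.0874  0.0983] [[166.9 286.4]]
wrist c [ 0.5733 -0.0068  0.0894] [[244.4 243.9]]
13.4 [0.56519571 0.0379283  0.22283756] [-1.79960514e+02 -4.07643019e-02  1.42094214e+02] [ 3.8  6.8  9.1 92.3 -0.  41.7] [0.10892192 0.03733263 0.44622709]
57 [0.00082649 0.01126454] dial rad 1.2302862313124332 centre-based 1.120443364314972
85 [0.00079441 0.01101165] dial rad 1.232972914332093 centre-based 1.119221428575801
```

Dial at 1.23. Second stroke.

>>> apply_moves(motion=[{"xyz": [0, 0, 0], "twist": -0.18, "jaw": 1}, {"xyz": [0, 0, 0], "twist": -0.36, "jaw": 1}, {"xyz": [0, 0, 0], "twist": -0.54, "jaw": 1}, {"xyz": [0, 0, 0], "twist": -0.72, "jaw": 1}, {"xyz": [0, 0, 0], "twist": -0.9, "jaw": 1}])

```text
time: 14.08
ee_pos: [0.5655, 0.038, 0.2217]
tcp_rot: [-180.0, -0.0, -166.0]
wrist_force: [-0.3, -0.7, -0.4]
opening: 0.0856
grasp_force: 0.0
```

>>> apply_moves(motion=[{"xyz": [0, 0, 30], "twist": -0.18, "jaw": 1}, {"xyz": [0, 0, 60], "twist": -0.36, "jaw": 1}, {"xyz": [0, 0, 85], "twist": -0.5, "jaw": 1}, {"xyz": [0, 0, 97], "twist": -0.5, "jaw": 1}, {"xyz": [0, 0, 97], "twist": -0.5, "jaw": 1}])

```text
time: 14.7
ee_pos: [0.5652, 0.038, 0.1245]
tcp_rot: [180.0, -0.0, -137.9]
wrist_force: [0.6, -0.6, -0.7]
opening: 0.0854
grasp_force: 0.0
```

>>> apply_moves(motion=[{"xyz": [0, 0, 0], "twist": 0, "jaw": -1}, {"xyz": [0, 0, 0], "twist": 0, "jaw": -1}, {"xyz": [0, 0, 0], "twist": 0, "jaw": -1}, {"xyz": [0, 0, 0], "twist": 0, "jaw": -1}, {"xyz": [0, 0, 0], "twist": 0, "jaw": -1}])

```text
time: 15.32
ee_pos: [0.5652, 0.0389, 0.1263]
tcp_rot: [179.9, 0.1, -137.7]
wrist_force: [-6.0, 5.2, 6.3]
opening: 0.045
grasp_force: 24.8
```

>>> apply_moves(motion=[{"xyz": [0, 0, 0], "twist": 0.15, "jaw": -1}, {"xyz": [0, 0, 0], "twist": 0.3, "jaw": -1}, {"xyz": [0, 0, 0], "twist": 0.45, "jaw": -1}, {"xyz": [0, 0, 0], "twist": 0.6, "jaw": -1}, {"xyz": [0, 0, 0], "twist": 0.75, "jaw": -1}])

```text
time: 15.95
ee_pos: [0.566, 0.0389, 0.1255]
tcp_rot: [179.9, 0.1, 179.1]
wrist_force: [1.4, 3.8, -0.5]
opening: 0.0436
grasp_force: 27.5
```

>>> apply_moves(motion=[{"xyz": [0, 0, 0], "twist": 0.15, "jaw": -1}, {"xyz": [0, 0, 0], "twist": 0.3, "jaw": -1}, {"xyz": [0, 0, 0], "twist": 0.45, "jaw": -1}, {"xyz": [0, 0, 0], "twist": 0.6, "jaw": -1}, {"xyz": [0, 0, 0], "twist": 0.65, "jaw": -1}])

```text
time: 16.58
ee_pos: [0.5655, 0.0385, 0.1268]
tcp_rot: [179.9, 0.0, 141.9]
wrist_force: [-1.1, -0.7, 6.1]
opening: 0.0438
grasp_force: 41.6
```

>>> apply_moves(motion=[{"xyz": [0, 0, 0], "twist": 0, "jaw": 1}, {"xyz": [0, 0, 0], "twist": 0, "jaw": 1}, {"xyz": [0, 0, 0], "twist": 0, "jaw": 1}, {"xyz": [0, 0, -50], "twist": 0, "jaw": 1}, {"xyz": [0, 0, -97], "twist": 0, "jaw": 1}])

```text
time: 17.2
ee_pos: [0.5652, 0.0379, 0.2229]
tcp_rot: [-180.0, -0.0, 142.1]
wrist_force: [1.3, 0.1, 0.4]
opening: 0.0851
grasp_force: 0.0
```

```bash
python3 w.py 7 wrist; python3 ang.py wrist7;python3 ang.py wrist7 110
```

```text
wrist dialtop [0.5625 0.0378 0.1232] [[275.1 217.1]]
wrist dialbase [0.5716 0.0382 0.0894] [[281.8 213.7]]
wrist rock [ 0.5595 -0.0874  0.0983] [[166.9 286.4]]
wrist c [ 0.5733 -0.0068  0.0894] [[244.3 243.9]]
17.2 [0.56517688 0.0379483  0.22290935] [-1.79963496e+02 -3.78442451e-02  1.42100778e+02] [ 3.8  6.8  9.1 92.3 -0.  41.7] [1.34857078 0.14993156 0.39111896]
65 [0.01023575 0.00258882] dial rad 2.4528557692394517 centre-based 2.3702755108945093
82 [0.01011559 0.00230393] dial rad 2.390760606055465 centre-based 2.3940598737408014
```

Dial at about 2.4. A third identical stroke should add about 1.22 and end near 3.65. Even with no slip it would stay below 3.86.

>>> apply_moves(motion=[{"xyz": [0, 0, 0], "twist": -0.18, "jaw": 1}, {"xyz": [0, 0, 0], "twist": -0.36, "jaw": 1}, {"xyz": [0, 0, 0], "twist": -0.54, "jaw": 1}, {"xyz": [0, 0, 0], "twist": -0.72, "jaw": 1}, {"xyz": [0, 0, 0], "twist": -0.9, "jaw": 1}])

```text
time: 17.88
ee_pos: [0.5656, 0.0379, 0.2217]
tcp_rot: [-180.0, -0.0, -166.0]
wrist_force: [0.1, -0.1, -0.3]
opening: 0.0852
grasp_force: 0.0
```

>>> apply_moves(motion=[{"xyz": [0, 0, 30], "twist": -0.18, "jaw": 1}, {"xyz": [0, 0, 60], "twist": -0.36, "jaw": 1}, {"xyz": [0, 0, 85], "twist": -0.5, "jaw": 1}, {"xyz": [0, 0, 97], "twist": -0.5, "jaw": 1}, {"xyz": [0, 0, 97], "twist": -0.5, "jaw": 1}])

```text
time: 18.5
ee_pos: [0.5652, 0.038, 0.1245]
tcp_rot: [180.0, -0.1, -137.9]
wrist_force: [0.4, 0.4, 0.1]
opening: 0.0853
grasp_force: 0.0
```

>>> apply_moves(motion=[{"xyz": [0, 0, 0], "twist": 0, "jaw": -1}, {"xyz": [0, 0, 0], "twist": 0, "jaw": -1}, {"xyz": [0, 0, 0], "twist": 0, "jaw": -1}, {"xyz": [0, 0, 0], "twist": 0, "jaw": -1}, {"xyz": [0, 0, 0], "twist": 0, "jaw": -1}])

```text
time: 19.12
ee_pos: [0.5652, 0.0389, 0.1264]
tcp_rot: [179.9, 0.1, -137.7]
wrist_force: [-4.7, 5.4, 6.9]
opening: 0.0448
grasp_force: 24.7
```

>>> apply_moves(motion=[{"xyz": [0, 0, 0], "twist": 0.15, "jaw": -1}, {"xyz": [0, 0, 0], "twist": 0.3, "jaw": -1}, {"xyz": [0, 0, 0], "twist": 0.45, "jaw": -1}, {"xyz": [0, 0, 0], "twist": 0.6, "jaw": -1}, {"xyz": [0, 0, 0], "twist": 0.75, "jaw": -1}])

```text
time: 19.75
ee_pos: [0.5661, 0.0389, 0.1256]
tcp_rot: [179.9, 0.1, 179.1]
wrist_force: [1.0, 4.4, -0.7]
opening: 0.0436
grasp_force: 27.5
```

>>> apply_moves(motion=[{"xyz": [0, 0, 0], "twist": 0.15, "jaw": -1}, {"xyz": [0, 0, 0], "twist": 0.3, "jaw": -1}, {"xyz": [0, 0, 0], "twist": 0.45, "jaw": -1}, {"xyz": [0, 0, 0], "twist": 0.6, "jaw": -1}, {"xyz": [0, 0, 0], "twist": 0.65, "jaw": -1}])

```text
time: 20.38
ee_pos: [0.5655, 0.0385, 0.1268]
tcp_rot: [179.9, 0.0, 141.9]
wrist_force: [-0.5, -1.8, 5.2]
opening: 0.0441
grasp_force: 41.5
```

>>> apply_moves(motion=[{"xyz": [0, 0, 0], "twist": 0, "jaw": 1}, {"xyz": [0, 0, 0], "twist": 0, "jaw": 1}, {"xyz": [0, 0, 0], "twist": 0, "jaw": 1}, {"xyz": [0, 0, -50], "twist": 0, "jaw": 1}, {"xyz": [0, 0, -97], "twist": 0, "jaw": 1}])

```text
time: 21.0
ee_pos: [0.5652, 0.038, 0.2229]
tcp_rot: [-180.0, -0.0, 142.1]
wrist_force: [1.3, 0.1, -0.6]
opening: 0.0855
grasp_force: 0.0
```

```bash
python3 w.py 8 wrist; python3 ang.py wrist8;python3 ang.py wrist8 110;python3 - <<'E'
import cv2
p=cv2.imread('pics/wrist8.png');cv2.imwrite('pics/c8.png',cv2.resize(p[100:330,120:400],None,fx=2.5,fy=2.5,interpolation=2))
E
```

```text
wrist dialtop [0.5625 0.0378 0.1232] [[275.1 217.1]]
wrist dialbase [0.5716 0.0382 0.0894] [[281.8 213.7]]
wrist rock [ 0.5595 -0.0874  0.0983] [[166.9 286.4]]
wrist c [ 0.5733 -0.0068  0.0894] [[244.3 243.9]]
21.0 [0.56519188 0.03796828 0.22289127] [-1.79962825e+02 -3.83614919e-02  1.42099858e+02] [ 3.8  6.8  9.1 92.3 -0.  41.7] [ 1.2734291   0.05804513 -0.61277501]
68 [ 0.0044011  -0.00891347] dial rad 3.6625684795013607 centre-based 3.730154046277123
77 [ 0.00466265 -0.00945446] dial rad 3.6735166538334014 centre-based 3.7306282440678116
```

View pics/c8.png

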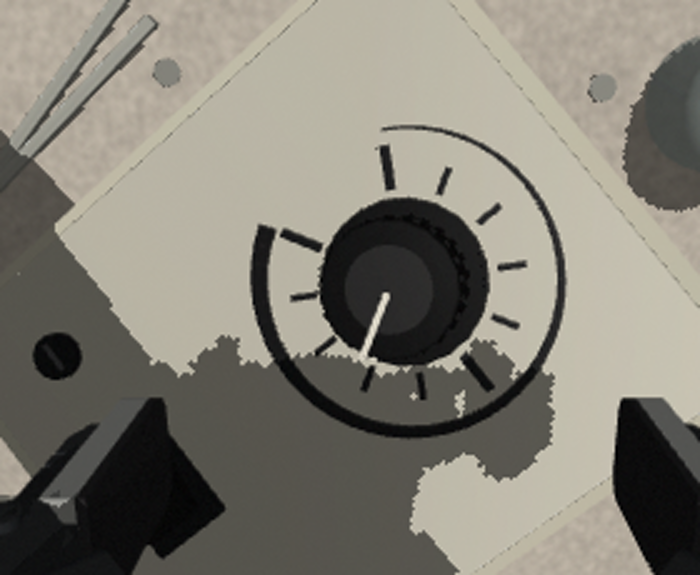

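The pointer, from (385,297) to (365,355), runs at the 70 tick (368,379), and the measured angle is 3.66–3.67 rad. The gripper is clear, so I hand in.

```bash
python3 -c "
from workcell import bot
print(bot.job_done())"
```

```text
the job is handed in; nothing more can be done
None
```

I turned the dial down to zero, pressed the rocker on, then brought the dial up to 70 (measured at 3.66–3.67 rad); the job is handed in at about 21 s, with the gripper clear and nothing around the case touched by the arm.

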